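Pin and clamp the canvas hold-down bar

ROBOT

A 6-joint arm with a two-finger parallel gripper is mounted at the origin on the work surface. World frame = base frame: x ahead of the robot, y to its left, z up, the work surface at z = 0. Lengths are in mm, angles in degrees, forces in N, time in s.
With the tool pointing down it reaches from about 350 to 850 mm from the base axis. Payload 8.1 kg.
Tool frame: the origin (TCP) lies midway between the tips of the shut fingers; the grasp point (between the pads) lies 19 mm behind it (r.pinch_z is the distance from the TCP to the grasp point, in mm); z points along the fingers, y is the line along which they close (so a half turn about z gives the same grasp; the last joint's range is limited). The gripper opens to 85 mm and grips with 20 to 120 N. Pads are 22 mm wide; open, the fingers measure 114 mm over their backs; the gripper's body (76 mm by 85 mm) begins 54 mm behind the grasp point. The pads swing forward as they close: fully open they stand 13 mm farther back than shut.
Start: joints at [-73.705, 7.471, 85.268, -0, 87.261, -4.893], TCP at [216.877, -559.437, 231.292] pointing down, gripper open.
Joint ranges: [-169.43, 169.43], [-51.17, 129.36], [1.28, 143.12], [-76.62, 256.62], [0, 156.53], [-152.29, 152.29]. Speed limits (degrees/s): [136.94, 136.94, 159.86, 180, 180, 180].

INTERFACE

Orientations are given as [roll, pitch, yaw] about the fixed x, y, z axes, in that order (R = Rz(yaw) Ry(pitch) Rx(roll)).
In Python, from bench import sensors, optics, job, r gives the robot as it stands.
- The arm moves only by the tool play_rows, never from a script. Its argument "motion" is a list that holds one entry, the list of rows, each a list of 6 numbers: the shift along the tool's x, y, z in cm, then the turn, a rotation vector about the tool's x, y, z in degrees. In form: [[[x, y, z, ax, ay, az], ...]]. A call has 1 to 5 rows; each row is the pose to reach, as a shift and turn from the pose commanded when the call began, along the tool's axes at that moment; what a row does not reach only later rows make up. A row lasts 1/10 s, in which the tool goes at most 50 mm and 8.59 degrees, less where a joint would pass 70% of its speed; a pose out of reach is approached as far as the arm can. A call with a gripper value outside its range is refused whole. "jaw" is the opening, from 0 (shut) to 1 (fully open), set as the call begins (left out, the last holds). The fingers move at their own pace and stop on an object; "squeeze" is the grip in N (left out, the last holds). Time passes only in rows, so rows that repeat a pose let the fingers close. It gives the time, the measured TCP pose, the force, the opening and the grip force at its end, in the units of the state.
- sensors.sense(): the state, without advancing time (a new reading comes with each control period).
- optics.snapshot(name): name is "scene" or "top" or "wrist"; returns a dict with "pixels" (480x640x3 uint8, red, green, blue), "mtx" (3x3 intrinsics, pixels), "R" (3x3) and "t" (3): a world point X has camera coordinates R X + t; the wrist camera has in their place "T_tool_cam" (4x4, takes a point from camera to tool coordinates, whose origin is the TCP and whose axes are the flange's). Camera axes: x right, y down, z forward; pixel columns grow to the right and rows downward; lengths in mm; the calibration is good to about 2 mm. The wrist camera is an equidistant fisheye: a pixel r from the principal point sees the ray r / f radians off the axis. A picture is of the moment at which its call begins: read the wrist's pose just before it. There is no depth.
- job.hand_in(): hands the job in; it is judged then, once.
The state is a dict: "time": time; "joint_pos": joint angles; "qd": joint speeds; "joint_efforts": joint torques, N m; "tool_pos": TCP position; "tcp_rot": TCP orientation; "ft_force": force on the tool from outside, world axes, zero at the start; "wrist_torque": the same for the moment, N m; "finger_gap": finger opening in mm; "grip_force": force on a finger pad.
Only numpy, scipy, OpenCV 4.12 (cv2) and the standard library are available. Lean on these libraries where they do the work, as an engineer would, in place of code of your own. Each camera call takes 0.05 s, during which the arm holds its last target. There are 200 camera calls.

TASK

Clamp the little painting in its jig: swing the aluminium hold-down bar shut until the hole in its end lines up with the holes in the blue bracket, then push the yellow-knobbed pin down through bracket and bar until its brass collar is home on the bracket. After that flip the red cam lever on the bar over, away from the robot, until it snaps past centre and stays down; leave the brush jar and the paint tin where they stand.

Things in the scene. Friction and masses are not known exactly. Their poses are not given: they have to be found in the camera images.
- jig: canvas jig, fixed: plywood base 200 (x, from -60 to +140) x 330 (y) x 15 mm carrying a small red painting, its face 36 mm above the table. Origin on the table below the middle of the closed bar; x points away from the robot (yaw within 0.25 rad of the world's), z up. Bar's hinge post at (0, +120) mm, blue clevis bracket at (0, -120) mm; the shut bar lies along y between them.
- clevis_hole (a point): centre of the pin hole in the top face of the blue bracket, 90 mm above the table; axes as the jig's. The bracket is a C: two level plates 56 x 56 x 10 mm (tops at 90 and 50 mm, holes 17.5 and 18.5 mm across, one above the other), joined by a wall on the side away from the hinge (outer face 45 mm beyond the hole). The bar's end passes between the plates.
- bar (a joint): angle of the hold-down bar about its upright hinge post, rad: 0 = shut, its hole exactly under the bracket's; positive = swung open towards the robot (starts 0.3 to 0.65). There is no stop at 0: it swings on to -0.2. It stays where it is left (friction about 0.12 N m, i.e. 0.8 N at the handle).
- bar_hinge (a point): the bar's hinge axis at the bar's top face, 76 mm above the table; axes turn with the bar, whose length runs along -y.
- bar_handle (a point): top centre of the upright black handle post on the bar: 24 mm across, 55 mm tall (76 to 131 mm above the table), 160 mm from the hinge axis and 80 mm from the bar's hole.
- bar_hole (a point): centre of the pin hole (17.5 mm across) in the bar's top face at its free end, 240 mm from the hinge axis; the bar is 30 mm wide, 18 mm thick, underside 58 mm above the table.
- pin: clevis pin, 111 mm long, about 130 g, origin at the tip, z from tip to knob. Steel shaft 14 mm across, 65 mm long, its last 11 mm tapered to 7 mm; then a brass collar 34 mm across, 6 mm thick; then a round yellow knob 30 mm across, 40 mm tall (71 to 111 mm from the tip). It starts upright in the wooden stand, collar resting on the stand's top.
- pin_tip (a point): end of the pin's tapered tip.
- pin_collar (a point): centre of the underside of the pin's brass collar, 65 mm above the tip; it touches the bracket's top when the pin is home.
- stand: wooden pin stand, fixed, 75 x 75 x 70 mm with a 17.5 mm hole right through from the top in its middle; origin at the centre of its underside.
- lever (a joint): angle of the red cam lever, rad: 0 = open, leaning 0.6 from upright to the jig's -x (robot's side); it swings over the top to the jig's +x: upright at 0.6, past centre at 1.3, clamped at its stop 1.9 (1.3 from upright on the far side). A spring resists up to 1.3 with at most 0.4 N m (5 N at the ball), then drives it on to 1.9 by itself; let go short of 1.3 it springs back.
- lever_pivot (a point): the lever's pivot, 102 mm above the table, on the bar's centre line 80 mm from the hinge axis; the lever turns about the bar's y axis.
- lever_tip (a point): centre of the red ball, 24 mm across, at the lever's end, 85 mm from the pivot; the lever's rod is 16 mm across.
- brush_jar: white ceramic jar with brushes, 72 mm across, 95 mm tall, the brushes reach up to 185 mm; loose; origin at the centre of its underside. It and the pin stand swap sides from time to time.
- paint_tin: green-labelled paint tin, 80 mm across, 100 mm tall, loose, origin at the centre of its underside.
There are look-alikes about, which are no part of the job. Several things look just like the pin: the one meant starts farthest to the robot's left.

How it is judged:
By the outcome, as a careful person would: the job done as asked, in the order asked, and still so for the second after the job is handed in, with the robot touching nothing.
It also fails if it takes over 70 s, if anything falls off the work surface, if the arm or the gripper's body presses on something with over 40 N, if the wrist force passes 120 N, or if a joint passes its speed limit or range.

## Working session

There is one attempt and no reset: what is moved stays moved. The work goes in short steps, Python scripts to look and compute and a tool call to move; the robot and the scene stay as the last step left them, time stands still between calls to the robot, and variables do not carry over. Pictures are saved under pics/ and viewed, at most 10 in all, crops included, and the job is handed in when it is done.

Besides the shell and the picture viewer there is one more tool, called after "Emit:" by a JSON object that holds its "name" and its "arguments". play_rows: Moves the arm, as the interface text tells. Its arguments: {"type":"object","properties":{"motion":{"type":"array","items":{"type":"array","items":{"type":"array","items":{"type":"number"}}}},"jaw":{"type":"number"},"squeeze":{"type":"number"}},"required":["motion"]}

```bash
ls; mkdir -p pics
python3 - <<'E'
from bench import sensors, optics
import cv2
print(sensors.sense())
for n in("scene","top"):
    s=optics.snapshot(n); cv2.imwrite(f"pics/{n}0.png",s["pixels"][:,:,::-1]); print(n,s["mtx"].tolist(),s["R"].tolist(),s["t"].tolist())
E
```

```text
pics
{'time': 0.0, 'joint_pos': array([-7.37061449e+01,  7.51643192e+00,  8.53304920e+01,  5.14549963e-04,
        8.72596614e+01, -4.89461949e+00]), 'qd': array([-0.01348944,  0.01685641,  0.09125477, -0.0052028 ,  0.00939171,
       -0.02438765]), 'joint_efforts': array([ 4.65058110e-04, -5.69394314e+01, -5.00544441e+01, -2.32062621e-04,
        1.48058444e-02,  1.03467093e-05]), 'tool_pos': array([ 216.71650945, -558.90645922,  230.21899098]), 'tcp_rot': array([-1.79893847e+02, -9.60624581e-03,  2.11884406e+01]), 'ft_force': array([ 0.2895583 , -0.00126196, -0.20735375]), 'wrist_torque': array([-0.01340398, -0.00919649, -0.01949217]), 'grip_force': 0.0, 'finger_gap': 85.71794584242367}
scene [[534.1341334069068, 0.0, 329.14464095014415], [0.0, 534.1341334069068, 227.963150264276], [0.0, 0.0, 1.0]] [[-0.7210073631747584, 0.6929028907394128, 0.005828057373392758], [0.41481162607453786, 0.43834325637155463, -0.797362216603583], [-0.5550492744983817, -0.5724864833326173, -0.6034728902612555]] [429.1083434365534, -144.51156835052637, 1469.2240930479095]
top [[445.06612750504235, 0.0, 321.5782338343927], [0.0, 445.06612750504235, 244.57934847513505], [0.0, 0.0, 1.0]] [[0.027274686919787412, -0.9995706765139643, -0.010702995227654406], [-0.9994226998073829, -0.02705054758734547, -0.020555655789750264], [0.020257308882216097, 0.011257465462544232, -0.9997314193863321]] [-34.33651163108872, 554.952105299782, 1130.762389049886]
```

View pics/top0.png

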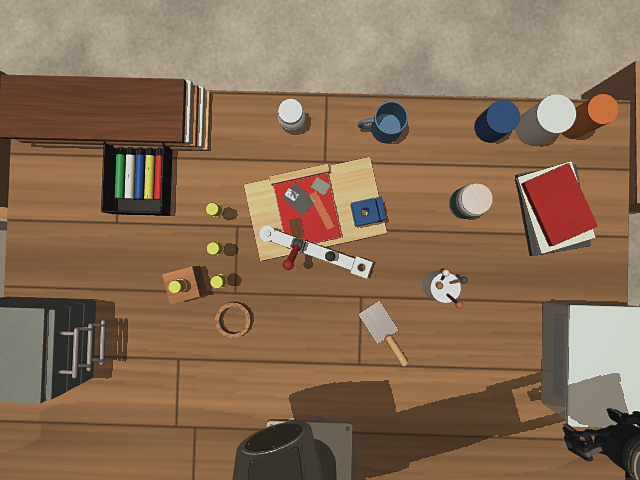

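View pics/scene0.png

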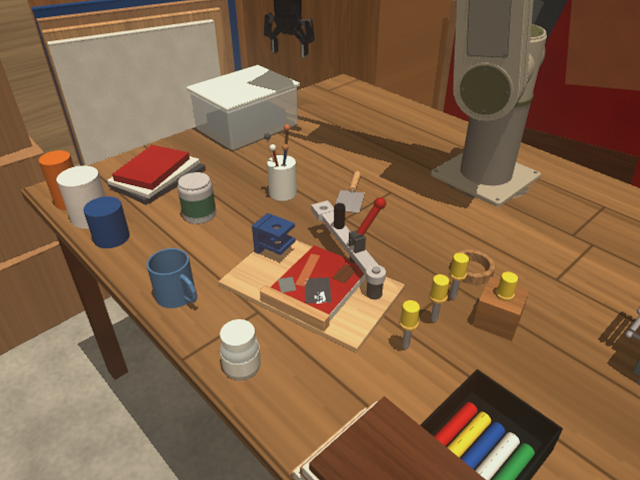

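Top view: the pin candidates are the yellow knobs at (212,209), (213,248), (218,282) and (177,286). Image left is the robot's left (+y), so (177,286) is farthest left, and it also sits in the wooden stand, which fits the description. I'll confirm it in an enlarged crop.

```bash
cat > h.py <<'E'
import numpy as np, cv2
def ray(s,u,v,z):
    R=np.array(s["R"]);t=np.array(s["t"]);K=np.array(s["mtx"])
    d=R.T@np.linalg.inv(K)@[u,v,1]; c=-R.T@t
    return c+d*(z-c[2])/d[2]
def proj(s,X):
    p=np.array(s["mtx"])@(np.array(s["R"])@np.array(X)+np.array(s["t"])); return p[:2]/p[2]
E
python3 - <<'E'
from bench import optics
import cv2,numpy as np,pickle
s=optics.snapshot("top");s2=optics.snapshot("scene");pickle.dump((s,s2),open("s.pkl","wb"))
p=s["pixels"][:,:,::-1]
a=cv2.resize(p[180:310,155:235],None,fx=4,fy=4,interpolation=cv2.INTER_CUBIC)
b=cv2.resize(p[180:310,240:400-40],None,fx=4,fy=4,interpolation=cv2.INTER_CUBIC)
b=cv2.resize(p[170:300,240:360+30],None,fx=3,fy=3,interpolation=cv2.INTER_CUBIC)
a=cv2.resize(p[180:310,155:235],None,fx=3,fy=3,interpolation=cv2.INTER_CUBIC)
c=np.hstack([a,b]);cv2.imwrite("pics/crop1.png",c);print(c.shape)
E
```

```text
(390, 690, 3)
```

View pics/crop1.png

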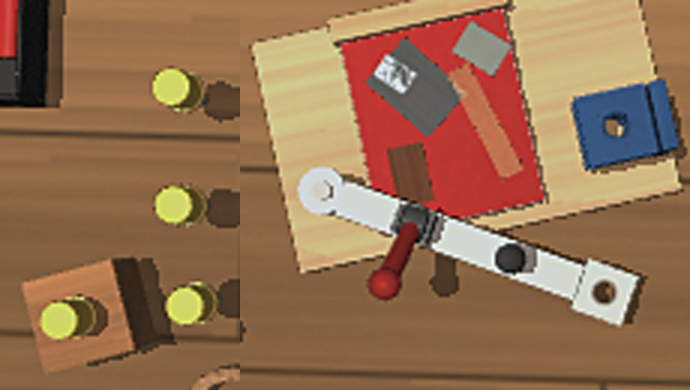

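The crop shows the true pin at crop (58,321), full (174,287), seated in its stand. The other three stand on the table. The bracket hole is at full (365.7,212), the hinge at (266.7,233.3), the bar hole at (361.3,267.3), the handle at (330.7,256) and the ball at (288.3,264.7).

Run:
```python
import pickle;from h import *
s,s2=pickle.load(open("s.pkl","rb"))
P={}
for n,u,v,z in [("knob",174.8,287,116),("clev",365.7,212,90),("hinge",266.7,233.3,76),("bhole",361.3,267.3,76),("handle",330.7,256,131),("jar",445,287,95),("tin",474,199,100),("c1",186+34.3,282,80)]:
    P[n]=ray(s,u,v,z);print(n,P[n].round(1),"scene px",proj(s2,P[n]).round(0))
d=P["clev"]-P["hinge"];print(np.linalg.norm(d[:2]),np.degrees(np.arctan2(d[0],-d[1])))
d=P["bhole"]-P["hinge"];print(np.linalg.norm(d[:2]),np.degrees(np.arctan2(d[0],-d[1])))
d=P["handle"]-P["hinge"];print(np.linalg.norm(d[:2]),np.degrees(np.arctan2(d[0],-d[1])))
```

```text
knob [446.4 315.6 116. ] scene px [509. 276.]
clev [ 633.8 -122.4   90. ] scene px [276. 225.]
hinge [577.7 112.3  76. ] scene px [376. 271.]
bhole [ 502.5 -116.4   76. ] scene px [323. 207.]
handle [527.8 -42.1 131. ] scene px [339. 205.]
jar [ 462.4 -311.7   95. ] scene px [281. 162.]
tin [ 669.9 -373.5  100. ] scene px [196. 181.]
c1 [458.3 219.2  80. ] scene px [458. 268.]
241.29622448275293 13.43391960192511
240.7863576161714 -18.20239604376346
162.25891640399774 -17.933318301014438
```

Emit:
{"name": "play_rows", "arguments": {"motion": [[[16, -12.3, -1, 0, 0, 0], [16, -12.3, -1, 0, 0, 0], [16, -12.3, -1, 0, 0, 0], [16, -12.3, -1, 0, 0, 0], [16, -12.3, -1, 0, 0, 0]]], "jaw": 1}}

```text
time: 0.7
tool_pos: [324.4, -382.7, 241.7]
tcp_rot: [-180.0, -0.1, 21.5]
ft_force: [0.0, 0.0, -0.2]
finger_gap: 85.7
grip_force: 0.0
```

Emit:
{"name": "play_rows", "arguments": {"motion": [[[16, -12.3, -1, 0, 0, 0], [16, -12.3, -1, 0, 0, 0], [16, -12.3, -1, 0, 0, 0], [16, -12.3, -1, 0, 0, 0], [16, -12.3, -1, 0, 0, 0]]]}}

```text
time: 1.2
tool_pos: [428.7, -210.0, 251.7]
tcp_rot: [-180.0, -0.1, 21.5]
ft_force: [-0.5, 0.1, 0.2]
finger_gap: 85.3
grip_force: 0.0
```

Emit:
{"name": "play_rows", "arguments": {"motion": [[[15.7, -12.3, 0, 0, 0, -25], [15.7, -12.3, 0, 0, 0, -25], [15.7, -12.3, 0, 0, 0, -25], [15.7, -12.3, 0, 0, 0, -25], [15.7, -12.3, 0, 0, 0, -25]]]}}

```text
time: 1.7
tool_pos: [530.0, -38.7, 250.8]
tcp_rot: [-179.9, -0.1, 46.5]
ft_force: [-0.2, -1.0, 0.3]
finger_gap: 85.5
grip_force: 0.0
```

Emit:
{"name": "play_rows", "arguments": {"motion": [[[0, 0, 0, 0, 0, -25.5], [0, 0, 0, 0, 0, -25.5], [0, 0, 0, 0, 0, -25.5], [0, 0, 0, 0, 0, -25.5], [0, 0, 0, 0, 0, -25.5]]]}}

```text
time: 2.2
tool_pos: [528.1, -43.8, 251.1]
tcp_rot: [-180.0, 0.0, 71.4]
ft_force: [-0.4, -0.1, -0.0]
finger_gap: 85.1
grip_force: 0.0
```

Emit:
{"name": "play_rows", "arguments": {"motion": [[[-0.1, 0, 4, 0, 0, 0], [-0.1, 0, 8, 0, 0, 0], [-0.1, 0, 12, 0, 0, 0], [-0.1, 0, 15.3, 0, 0, 0], [-0.1, 0, 15.3, 0, 0, 0]]]}}

```text
time: 2.7
tool_pos: [523.6, -43.6, 92.7]
tcp_rot: [-179.4, 0.1, 71.5]
ft_force: [-1.3, 0.9, -1.3]
finger_gap: 85.2
grip_force: 0.0
```

Emit:
{"name": "play_rows", "arguments": {"motion": [[[0, 0, 0, 0, 0, 0], [0, 0, 0, 0, 0, 0], [0, 0, 0, 0, 0, 0], [0, 0, 0, 0, 0, 0], [0, 0, 0, 0, 0, 0]]], "jaw": 0, "squeeze": 25}}

```text
time: 3.2
tool_pos: [529.2, -44.2, 100.1]
tcp_rot: [179.8, -0.0, 71.7]
ft_force: [-1.1, 0.1, 7.0]
finger_gap: 23.0
grip_force: 25.3
```

Emit:
{"name": "play_rows", "arguments": {"motion": [[[0, 0, 0, 0, 0, 0], [0, 0, 0, 0, 0, 0], [0, 0, 0, 0, 0, 0]]]}}

```text
time: 3.5
tool_pos: [529.2, -44.2, 100.1]
tcp_rot: [179.8, -0.0, 71.7]
ft_force: [-0.9, -0.2, 7.2]
finger_gap: 23.3
grip_force: 25.3
```

Emit:
{"name": "play_rows", "arguments": {"motion": [[[0.02, 0.87, 0, 0, 0, -3.1], [0.09, 1.73, 0, 0, 0, -6.1], [0.21, 2.58, 0, 0, 0, -9.2], [0.37, 3.43, 0, 0, 0, -12.2], [0.57, 4.27, 0, 0, 0, -15.3]]]}}

```text
time: 4.0
tool_pos: [571.9, -51.5, 100.1]
tcp_rot: [179.8, -0.0, 87.1]
ft_force: [0.0, 3.7, 6.9]
finger_gap: 23.1
grip_force: 25.4
```

Emit:
{"name": "play_rows", "arguments": {"motion": [[[0.02, 0.87, 0, 0, 0, -3.1], [0.09, 1.73, 0, 0, 0, -6.1], [0.21, 2.58, 0, 0, 0, -9.2], [0.37, 3.43, 0, 0, 0, -12.2], [0.57, 4.27, 0, 0, 0, -15.3]]]}}

```text
time: 4.5
tool_pos: [614.8, -47.4, 100.1]
tcp_rot: [179.8, -0.0, 102.4]
ft_force: [-0.7, 6.2, 6.8]
finger_gap: 23.0
grip_force: 25.4
```

Emit:
{"name": "play_rows", "arguments": {"motion": [[[0, 0, 0, 0, 0, 0], [0, 0, 0, 0, 0, 0], [0, 0, 0, 0, 0, 0]]]}}

```text
time: 4.8
tool_pos: [614.8, -47.4, 100.2]
tcp_rot: [179.8, -0.0, 102.3]
ft_force: [1.0, 5.2, 5.7]
finger_gap: 23.4
grip_force: 25.9
```

Run:
```python
from bench import optics
import cv2,numpy as np,pickle
s=optics.snapshot("top");w=optics.snapshot("wrist");pickle.dump((s,w),open("s1.pkl","wb"))
a=cv2.resize(s["pixels"][190:270,255:395],(700,400),interpolation=cv2.INTER_CUBIC)
cv2.imwrite("pics/w1.png",w["pixels"][:,:,::-1]);cv2.imwrite("pics/t1.png",a[:,:,::-1])
print(w["mtx"],w["T_tool_cam"])
```

```text
[[371.64829954   0.         320.13598755]
 [  0.         371.64829954 241.64134652]
 [  0.           0.           1.        ]] [[-5.23896888e-04 -9.49418483e-01 -3.14013169e-01  8.14670410e+01]
 [ 9.99999674e-01 -3.04635053e-04 -7.47327151e-04  4.82619981e-01]
 [ 6.13866792e-04 -3.14013458e-01  9.49418333e-01 -1.42824415e+02]
 [ 0.00000000e+00  0.00000000e+00  0.00000000e+00  1.00000000e+00]]
```

View pics/w1.png

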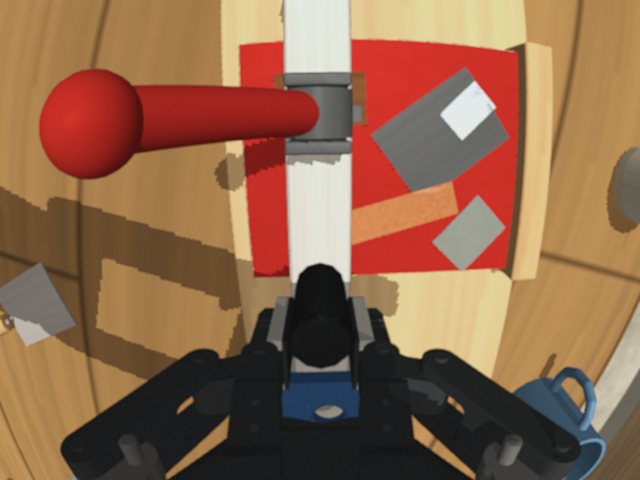

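The wrist view shows the handle held at (322,310), the bar running vertically along column 319, and the bracket hole at about (328,411). I'll enlarge the hole.

Run:
```python
import pickle,cv2,numpy as np
s,w=pickle.load(open("s1.pkl","rb"))
a=cv2.resize(w["pixels"][360:440,260:380],(600,400),interpolation=cv2.INTER_CUBIC)
b=cv2.resize(s["pixels"][190:230,340:380],(400,400)[::1],interpolation=cv2.INTER_CUBIC)
b=b[:,:200*2]
c=np.hstack([a,b])[:, :1000]; c=cv2.resize(c,(800,320));cv2.imwrite("pics/c2.png",c[:,:,::-1])
```

```text
(no output)
```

View pics/c2.png

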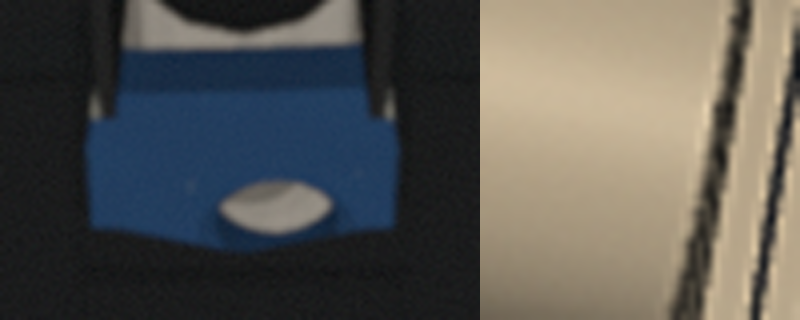

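The bracket hole centre is at wrist px (329,411.5), with plain bar surface visible through it. I'll compute the bar's centreline and the hole from this view.

```bash
cat >> h.py <<'E'
from scipy.spatial.transform import Rotation as Ro
def wr(w,pos,rpy,u,v,z):
    K=np.array(w["mtx"]);x=(u-K[0,2])/K[0,0];y=(v-K[1,2])/K[1,1];r=np.hypot(x,y)+1e-12
    d=np.array([x/r*np.sin(r),y/r*np.sin(r),np.cos(r)])
    T=np.array(w["T_tool_cam"]);Rt=Ro.from_euler("xyz",rpy,degrees=True).as_matrix()
    c=np.array(pos)+Rt@T[:3,3];d=Rt@T[:3,:3]@d
    return c+d*(z-c[2])/d[2]
E
python3 - <<'E'
import pickle;from h import *
from bench import sensors
s,w=pickle.load(open("s1.pkl","rb"));st=sensors.sense();p,q=st["tool_pos"],st["tcp_rot"];print(p,q)
f=lambda u,v,z:wr(w,p,q,u,v,z)
h=f(329,411.5,90);print("clev",h)
import math
for v in(5,60,180,230):
  L={5:(284.5,350),60:(285,350.5),180:(287.5,352.5),230:(289,352)}[v]
  a,b=f(L[0],v,76),f(L[1],v,76);print(v,a[:2],b[:2],np.linalg.norm(a-b),(a+b)[:2]/2)
E
```

```text
[614.7116067  -47.40769003 100.13473577] [ 1.79795189e+02 -3.11309409e-02  1.02294151e+02]
clev [ 634.52057477 -113.48753624   90.        ]
5 [570.67265707  82.86657288] [599.03426826  88.95874002] 29.008541665734363 [584.85346267  85.91265645]
60 [576.62619116  57.1552221 ] [604.73938062  63.2192558 ] 28.75976228055419 [590.68278589  60.18723895]
180 [588.82538849   3.97997596] [617.64632644  10.2300326 ] 29.490840482236226 [603.23585746   7.10500428]
230 [594.03848035 -19.12902513] [622.95630626 -12.86878339] 29.58768801087277 [608.4973933  -15.99890426]
```

Emit:
{"name": "play_rows", "arguments": {"motion": [[[0, 0.1, 0, 0, 0, -0.4], [0, 0.1, 0, 0, 0, -0.4], [0, 0.1, 0, 0, 0, -0.4]]]}}

```text
time: 5.2
tool_pos: [615.6, -47.2, 100.1]
tcp_rot: [179.8, -0.0, 102.7]
ft_force: [1.7, 5.5, 6.8]
finger_gap: 23.2
grip_force: 25.9
```

Emit:
{"name": "play_rows", "arguments": {"motion": [[[0, 0, 0, 0, 0, 0], [0, 0, 0, 0, 0, 0], [0, 0, 0, 0, 0, 0], [0, 0, 0, 0, 0, 0]]], "jaw": 1}}

```text
time: 5.6
tool_pos: [613.9, -48.4, 98.0]
tcp_rot: [-180.0, -0.0, 102.7]
ft_force: [1.3, 0.4, 0.7]
finger_gap: 79.3
grip_force: 0.0
```

Emit:
{"name": "play_rows", "arguments": {"motion": [[[0, 0, -3, 0, 0, 0], [0, 0, -7, 0, 0, 0], [-4, 0, -9, 0, 0, 0], [-8, 0, -9, 0, 0, 0], [-12, 0, -9, 0, 0, 0]]]}}

```text
time: 6.1
tool_pos: [641.5, -166.7, 190.0]
tcp_rot: [179.9, 0.1, 102.7]
ft_force: [0.9, 0.6, -0.2]
finger_gap: 85.4
grip_force: 0.0
```

Emit:
{"name": "play_rows", "arguments": {"motion": [[[-4, 0, 0, 0, 0, 0], [-4, 0, 0, 0, 0, 0], [-4, 0, 0, 0, 0, 0], [-4, 0, 0, 0, 0, 0]]]}}

```text
time: 6.5
tool_pos: [649.1, -203.5, 188.0]
tcp_rot: [-180.0, -0.0, 102.7]
ft_force: [0.1, 0.6, 0.5]
finger_gap: 85.4
grip_force: 0.0
```

Run:
```python
from bench import optics,sensors
import cv2,numpy as np,pickle
st=sensors.sense();w=optics.snapshot("wrist");pickle.dump((st,w),open("s2.pkl","wb"))
print(st["tool_pos"],st["tcp_rot"])
p=w["pixels"][:,:,::-1]
a=cv2.resize(p[0:240,160:480],(480,360),interpolation=cv2.INTER_CUBIC)
b=cv2.resize(p[92:152,290:350],(300,300),interpolation=cv2.INTER_CUBIC)
b=cv2.copyMakeBorder(b,0,60,0,0,cv2.BORDER_CONSTANT)
cv2.imwrite("pics/w2.png",np.hstack([a,b]))
```

```text
[ 649.14859199 -203.54077958  187.96235944] [-1.79976379e+02 -4.58587228e-02  1.02706517e+02]
```

View pics/w2.png

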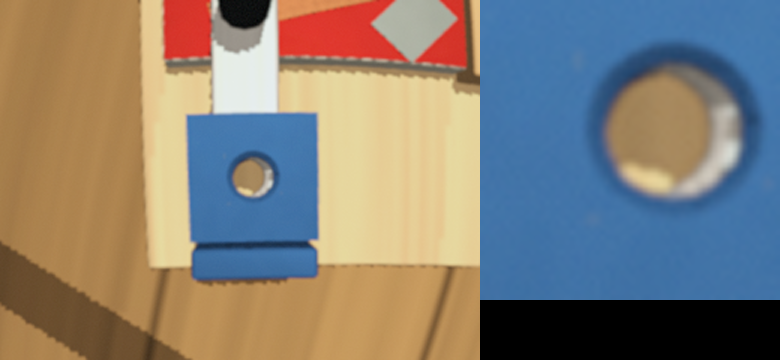

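The hole shows through at (329,117). The bar hole sits about 2 mm towards the robot, which is inside the pin taper's capture range. Now to the pin.

Emit:
{"name": "play_rows", "arguments": {"motion": [[[4, -1, -3, 0, 0, 0], [9, -2, -4, 0, 0, 0], [14, -3, -4, 0, 0, 0], [19, -4, -4, 0, 0, 0], [23.5, -4.2, -4, 0, 0, 0]]]}}

```text
time: 7.05
tool_pos: [555.1, 18.3, 228.8]
tcp_rot: [180.0, 0.0, 102.8]
ft_force: [1.0, 0.3, -0.0]
finger_gap: 85.1
grip_force: 0.0
```

Emit:
{"name": "play_rows", "arguments": {"motion": [[[4.9, -1, 0, 0, 0, 0], [9.8, -2, 0, 0, 0, 0], [14.7, -3, 0, 0, 0, 0], [19.4, -4, 1, 0, 0, 0], [23.5, -4.2, 3.5, 0, 0, 0]]]}}

```text
time: 7.55
tool_pos: [463.4, 239.3, 196.1]
tcp_rot: [179.7, -0.1, 102.8]
ft_force: [0.9, -0.6, 0.1]
finger_gap: 85.3
grip_force: 0.0
```

Emit:
{"name": "play_rows", "arguments": {"motion": [[[0, 0, 0, 0, 0, 0], [0, 0, 0, 0, 0, 0], [0, 0, 0, 0, 0, 0]]]}}

```text
time: 7.85
tool_pos: [464.3, 235.7, 194.1]
tcp_rot: [179.9, 0.0, 102.7]
ft_force: [-0.0, -0.5, -0.0]
finger_gap: 85.4
grip_force: 0.0
```

Run:
```python
from bench import optics,sensors
import pickle;from h import *
st,w=pickle.load(open("s2.pkl","rb"));print("clev",wr(w,st["tool_pos"],st["tcp_rot"],329.2,117,90))
st=sensors.sense();w=optics.snapshot("wrist");pickle.dump((st,w),open("s3.pkl","wb"))
print(st["tool_pos"],st["tcp_rot"])
p=w["pixels"];cv2.imwrite("pics/w3.png",p[0:300,120:520,::-1])
hsv=cv2.cvtColor(p,cv2.COLOR_RGB2HSV);m=cv2.inRange(hsv,(24,150,110),(34,255,255))
n,l,S,C=cv2.connectedComponentsWithStats(m)
for i in range(1,n):
    if S[i,4]>60:print(S[i],C[i])
```

```text
clev [ 636.28300279 -118.89775637   90.        ]
[464.32810718 235.69978429 194.05836405] [1.79932789e+02 1.27730332e-02 1.02731272e+02]
[ 555   70   84   58 1755] [596.33789174  97.31566952]
[ 298   93   49   50 1639] [321.79987797 119.61866992]
[ 289  230   44   57 2011] [310.67926405 258.47687718]
[ 396  238   50   56 1975] [420.36506329 265.75443038]
[ 499  256   49   51 1540] [524.07142857 281.05909091]
```

View pics/w3.png

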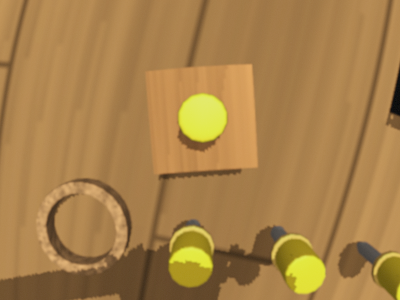

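The wrist view shows the knob centred in the stand at full px (322,118), 50 px wide as expected for 30 mm. The loose look-alikes are below it.

Run:
```python
import pickle;from h import *
st,w=pickle.load(open("s3.pkl","rb"));p=st["tool_pos"];k=wr(w,p,st["tcp_rot"],322,118.2,116);print("knob",k)
R=Ro.from_euler("xyz",st["tcp_rot"],degrees=True).as_matrix()
print("shift cm",R.T@(np.array([k[0],k[1],79])-p)/10)
c=np.array([636.28,-118.9,90]);print("rel wrist",c[:2]-k[:2],"rel top",np.array([633.8-446.4,-122.4-315.6]), "tool",R.T@np.r_[c[:2]-k[:2],20])
```

```text
knob [447.2542697  318.22458637 116.        ]
shift cm [ 8.42842376  0.13976864 11.5041296 ]
rel wrist [ 189.0257303  -437.12458637] rel top [ 187.4 -438. ] tool [-468.03929505   88.06878744  -19.79236435]
```

Emit:
{"name": "play_rows", "arguments": {"motion": [[[4.2, 0.1, 0, 0, 0, 0], [8.4, 0.1, 0, 0, 0, 0], [8.4, 0.1, 4, 0, 0, 0], [8.4, 0.1, 8, 0, 0, 0], [8.4, 0.1, 11.3, 0, 0, 0]]]}}

```text
time: 8.4
tool_pos: [447.3, 317.2, 79.3]
tcp_rot: [180.0, -0.0, 102.6]
ft_force: [0.5, 0.1, -0.8]
finger_gap: 85.6
grip_force: 0.0
```

Emit:
{"name": "play_rows", "arguments": {"motion": [[[0, 0, 0, 0, 0, 0], [0, 0, 0, 0, 0, 0]]]}}

```text
time: 8.6
tool_pos: [447.4, 317.2, 81.1]
tcp_rot: [-180.0, 0.0, 102.6]
ft_force: [0.4, 0.3, -0.4]
finger_gap: 85.6
grip_force: 0.0
```

Emit:
{"name": "play_rows", "arguments": {"motion": [[[0, 0, 0, 0, 0, 0], [0, 0, 0, 0, 0, 0], [0, 0, 0, 0, 0, 0], [0, 0, 0, 0, 0, 0], [0, 0, 0, 0, 0, 0]]], "jaw": 0, "squeeze": 60}}

```text
time: 9.1
tool_pos: [447.5, 318.3, 81.7]
tcp_rot: [179.9, -0.0, 102.7]
ft_force: [-0.4, -0.6, 6.5]
finger_gap: 28.9
grip_force: 58.8
```

Emit:
{"name": "play_rows", "arguments": {"motion": [[[0, 0, 0, 0, 0, 0], [0, 0, 0, 0, 0, 0], [0, 0, 0, 0, 0, 0]]]}}

```text
time: 9.4
tool_pos: [447.4, 318.3, 81.7]
tcp_rot: [179.9, -0.0, 102.7]
ft_force: [-1.2, -0.9, 5.2]
finger_gap: 28.8
grip_force: 58.8
```

Emit:
{"name": "play_rows", "arguments": {"motion": [[[0, 0, -3, 0, 0, 0], [0, 0, -7, 0, 0, 0], [0, 0, -11.5, 0, 0, 0], [0, 0, -16, 0, 0, 0], [0, 0, -19.5, 0, 0, 0]]]}}

```text
time: 9.9
tool_pos: [446.9, 318.1, 278.6]
tcp_rot: [179.9, -0.0, 102.7]
ft_force: [0.8, 1.4, -0.5]
finger_gap: 28.5
grip_force: 61.7
```

Emit:
{"name": "play_rows", "arguments": {"motion": [[[-2.5, 0.5, 0, 0, 0, 0], [-6, 1, 0, 0, 0, 0], [-10, 2, 0, 0, 0, 0], [-14, 2.6, 0, 0, 0, 0], [-18, 3.4, 0, 0, 0, 0]]]}}

```text
time: 10.4
tool_pos: [519.5, 148.4, 275.3]
tcp_rot: [-180.0, -0.0, 102.7]
ft_force: [1.5, -0.0, -1.9]
finger_gap: 28.5
grip_force: 61.7
```

Emit:
{"name": "play_rows", "arguments": {"motion": [[[-4, 0.8, 0, 0, 0, 0], [-8, 1.5, 0, 0, 0, 0], [-12, 2.2, 0, 0, 0, 0], [-16, 3, 0, 0, 0, 0], [-19, 3.6, 0, 0, 0, 0]]]}}

```text
time: 10.9
tool_pos: [596.6, -30.1, 275.1]
tcp_rot: [-180.0, 0.0, 102.6]
ft_force: [0.7, 0.7, -1.3]
finger_gap: 28.6
grip_force: 61.7
```

Emit:
{"name": "play_rows", "arguments": {"motion": [[[-3, 0.6, 0, 0, 0, 0], [-6, 1.1, 1, 0, 0, 0], [-8.5, 1.6, 3, 0, 0, 0], [-9.8, 1.8, 6, 0, 0, 0], [-9.8, 1.8, 9, 0, 0, 0]]]}}

```text
time: 11.4
tool_pos: [635.8, -121.6, 184.4]
tcp_rot: [180.0, 0.1, 102.6]
ft_force: [-0.6, 0.3, -2.4]
finger_gap: 28.8
grip_force: 61.7
```

Emit:
{"name": "play_rows", "arguments": {"motion": [[[0, 0, 0.5, 0, 0, 0], [0, 0, 0.5, 0, 0, 0], [0, 0, 0.5, 0, 0, 0], [0, 0, 0.5, 0, 0, 0]]]}}

```text
time: 11.8
tool_pos: [636.6, -119.3, 183.0]
tcp_rot: [179.8, 0.1, 102.7]
ft_force: [0.1, -0.2, -0.7]
finger_gap: 28.7
grip_force: 61.7
```

Run:
```python
from bench import optics,sensors
import pickle;from h import *
st=sensors.sense();w=optics.snapshot("scene");v=optics.snapshot("wrist");t=optics.snapshot("top");pickle.dump((st,w,v,t),open("s4.pkl","wb"))
print(st["tool_pos"],st["tcp_rot"],proj(w,[635,-120.5,90]))
u0,v0=proj(w,[635,-120.5,90]).astype(int)
a=cv2.resize(w["pixels"][v0-70:v0+30,u0-50:u0+50],(500,500),interpolation=cv2.INTER_CUBIC)
b=cv2.resize(v["pixels"][280:480,260:380],(300,500),interpolation=cv2.INTER_CUBIC)
cv2.imwrite("pics/s4.png",np.hstack([a,b])[:,:,::-1])
```

```text
[ 636.60558074 -119.27242811  183.02116648] [1.79803099e+02 1.01649606e-01 1.02721621e+02] [276.412152  225.2773973]
```

View pics/s4.png

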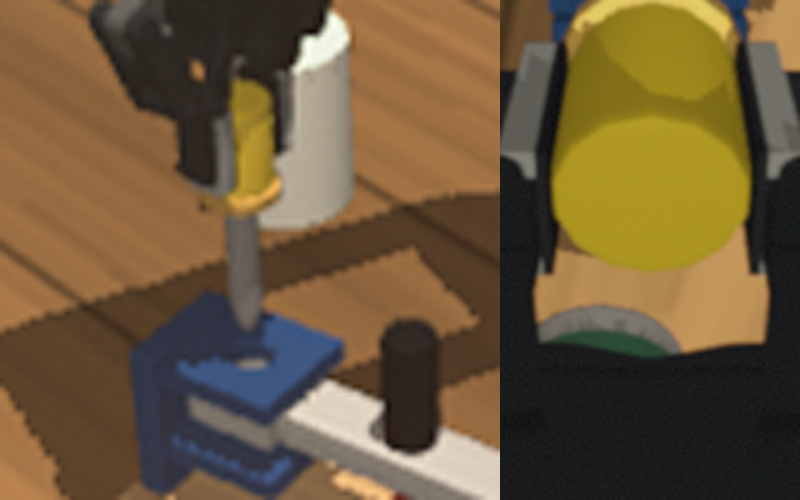

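The scene crop shows the tip at crop (247,327) and the hole at (253,364). The pin is upright and nearly above the hole. I'll work out the offset.

Run:
```python
import pickle;from h import *
st,w,v,t=pickle.load(open("s4.pkl","rb"))
u0,v0=276-50,225-70
f=lambda u,v,z:ray(w,u0+u/5,v0+v/5,z)
print("tip",f(247,328,106.3),"hole",f(253,363,90))
print("collar underside ctr",f(245,200,171.3),"knob@tcp+19",f(253,130,202))
```

```text
tip [ 639.36094885 -117.13373684  106.3       ] hole [ 639.9008243  -113.90380954   90.        ]
collar underside ctr [ 638.15827626 -114.25762178  171.3       ] knob@tcp+19 [ 632.08912636 -114.00215776  202.        ]
```

Emit:
{"name": "play_rows", "arguments": {"motion": [[[0.1, 0, 0.5, 0, 0, 0], [0.1, 0, 1, 0, 0, 0], [0.1, 0, 1.5, 0, 0, 0], [0.1, 0, 2, 0, 0, 0], [0.1, 0, 2.4, 0, 0, 0]]]}}

```text
time: 12.45
tool_pos: [634.8, -118.4, 155.3]
tcp_rot: [-180.0, -0.0, 102.7]
ft_force: [0.0, -0.3, -0.1]
finger_gap: 28.5
grip_force: 61.7
```

Emit:
{"name": "play_rows", "arguments": {"motion": [[[0, 0, 0.3, 0, 0, 0], [0, 0, 0.6, 0, 0, 0], [0, 0, 0.6, 0, 0, 0]]]}}

```text
time: 12.75
tool_pos: [634.9, -118.4, 149.7]
tcp_rot: [-180.0, -0.0, 102.7]
ft_force: [-0.4, -0.8, -1.3]
finger_gap: 28.7
grip_force: 61.7
```

Emit:
{"name": "play_rows", "arguments": {"motion": [[[0, 0, 0.3, 0, 0, 0], [0, 0, 0.6, 0, 0, 0], [0, 0, 0.9, 0, 0, 0], [0, 0, 1, 0, 0, 0]]]}}

```text
time: 13.15
tool_pos: [634.9, -118.4, 139.8]
tcp_rot: [-180.0, -0.0, 102.7]
ft_force: [-0.5, -0.8, -0.4]
finger_gap: 28.4
grip_force: 61.7
```

Emit:
{"name": "play_rows", "arguments": {"motion": [[[0, 0, 0.3, 0, 0, 0], [0, 0, 0.6, 0, 0, 0], [0, 0, 0.9, 0, 0, 0], [0, 0, 1, 0, 0, 0]]]}}

```text
time: 13.55
tool_pos: [634.8, -118.4, 129.7]
tcp_rot: [-180.0, -0.0, 102.7]
ft_force: [-0.5, -1.5, -0.9]
finger_gap: 28.2
grip_force: 61.7
```

Emit:
{"name": "play_rows", "arguments": {"motion": [[[0, 0, 0.4, 0, 0, 0], [0, 0, 0.8, 0, 0, 0], [0, 0, 1.2, 0, 0, 0], [0, 0, 1.6, 0, 0, 0], [0, 0, 2, 0, 0, 0]]]}}

```text
time: 14.05
tool_pos: [635.0, -118.4, 109.8]
tcp_rot: [-180.0, -0.0, 102.7]
ft_force: [-0.1, -0.6, -1.6]
finger_gap: 28.4
grip_force: 61.7
```

Emit:
{"name": "play_rows", "arguments": {"motion": [[[0, 0, 0.3, 0, 0, 0], [0, 0, 0.5, 0, 0, 0], [0, 0, 0.7, 0, 0, 0], [0, 0, 0.8, 0, 0, 0]]]}}

```text
time: 14.45
tool_pos: [635.1, -118.4, 102.1]
tcp_rot: [-180.0, -0.0, 102.7]
ft_force: [-0.7, -1.0, -1.0]
finger_gap: 28.6
grip_force: 61.7
```

Still free; press on gently until contact.

Emit:
{"name": "play_rows", "arguments": {"motion": [[[0, 0, 0.1, 0, 0, 0], [0, 0, 0.2, 0, 0, 0], [0, 0, 0.2, 0, 0, 0]]]}}

```text
time: 14.75
tool_pos: [635.3, -118.4, 102.0]
tcp_rot: [180.0, 0.0, 102.7]
ft_force: [-5.2, 1.0, 9.7]
finger_gap: 28.7
grip_force: 62.9
```

Emit:
{"name": "play_rows", "arguments": {"motion": [[[0, 0, 0.1, 0, 0, 0], [0, 0, 0.2, 0, 0, 0], [0, 0, 0.2, 0, 0, 0]]]}}

```text
time: 15.05
tool_pos: [635.8, -118.5, 101.9]
tcp_rot: [179.9, 0.1, 102.7]
ft_force: [-9.2, 2.0, 20.3]
finger_gap: 28.8
grip_force: 64.1
```

Emit:
{"name": "play_rows", "arguments": {"motion": [[[0, 0, -0.2, 0, 0, 0], [0, 0, -0.2, 0, 0, 0], [0, 0, -0.2, 0, 0, 0], [0, 0, -0.2, 0, 0, 0], [0, 0, -0.2, 0, 0, 0]]], "jaw": 1}}

```text
time: 15.55
tool_pos: [634.9, -118.3, 99.9]
tcp_rot: [-180.0, -0.0, 102.7]
ft_force: [0.2, -0.6, 0.5]
finger_gap: 85.3
grip_force: 0.0
```

Emit:
{"name": "play_rows", "arguments": {"motion": [[[0, 0, -2, 0, 0, 0], [0, 0, -5, 0, 0, 0], [0, 0, -9, 0, 0, 0], [0, 0, -13, 0, 0, 0], [0, 0, -13, 0, 0, 0]]]}}

```text
time: 16.05
tool_pos: [638.4, -119.2, 238.5]
tcp_rot: [179.4, 0.3, 102.7]
ft_force: [0.6, -0.2, 0.6]
finger_gap: 85.1
grip_force: 0.0
```

Emit:
{"name": "play_rows", "arguments": {"motion": [[[4, -2.5, 0, 0, 0, 0], [8, -5, 0, 0, 0, 0], [12, -7.6, 0, 0, 0, 0], [16, -10.2, 0, 0, 0, 0], [16, -10.2, 0, 0, 0, 0]]], "jaw": 0, "squeeze": 40}}

```text
time: 16.55
tool_pos: [496.6, 18.7, 228.9]
tcp_rot: [-179.8, -0.1, 102.9]
ft_force: [-0.1, 0.2, 0.1]
finger_gap: 12.0
grip_force: 0.0
```

Emit:
{"name": "play_rows", "arguments": {"motion": [[[0, 0, 1, 0, 0, 0], [0, 0, 3, 0, 0, 0], [0, 0, 5, 0, 0, 0], [0, 0, 6.8, 0, 0, 0], [0, 0, 6.8, 0, 0, 0]]]}}

```text
time: 17.05
tool_pos: [499.0, 14.5, 158.5]
tcp_rot: [-179.7, -0.1, 102.6]
ft_force: [-0.6, -0.4, 0.2]
finger_gap: 0.1
grip_force: 0.0
```

Run:
```python
from bench import optics,sensors
import pickle;from h import *
st=sensors.sense();w=optics.snapshot("scene");v=optics.snapshot("wrist");pickle.dump((st,w,v),open("s5.pkl","wb"))
print(st["tool_pos"],st["tcp_rot"],st["finger_gap"],st["ft_force"])
a=cv2.resize(w["pixels"][130:290,240:400],(400,400),interpolation=cv2.INTER_CUBIC)
b=cv2.resize(v["pixels"][0:480,240:640],(334,400))
cv2.imwrite("pics/s5.png",np.hstack([a,b])[:,:,::-1])
```

```text
[498.9847981   14.53523558 158.46999139] [-1.79685978e+02 -8.27527986e-02  1.02622495e+02] 0.08158233230722162 [-0.60871782 -0.43721335  0.20003611]
```

View pics/s5.png

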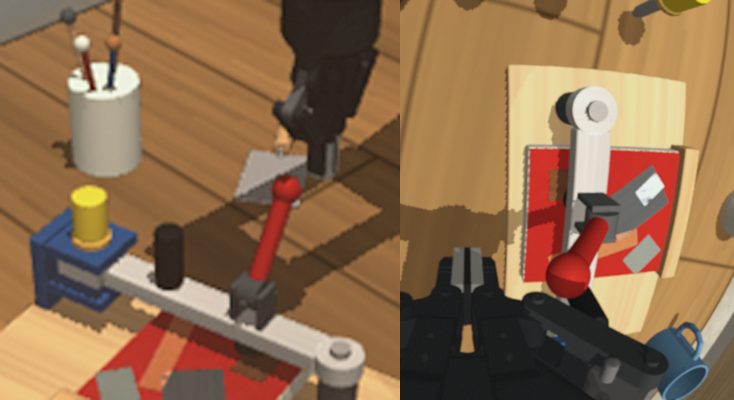

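The pin is seated with its collar on the bracket, the jar has not moved, and the fingers are shut beside the red ball. I'll check the ball's position sideways to the push.

Run:
```python
import pickle;from h import *
st,w,v=pickle.load(open("s5.pkl","rb"));p=st["tool_pos"]
R=Ro.from_euler("xyz",st["tcp_rot"],degrees=True).as_matrix()
b=wr(v,p,st["tcp_rot"],442,328,172);print(b,R.T@(b-p))
b=ray(w,240+286/2.5,130+190/2.5,172);print(b,R.T@(b-p))
```

```text
[549.3467653   26.30938813 172.        ] [  0.50370587  51.64280725 -13.81254071]
[550.46994661  23.46846465 172.        ] [ -2.51399705  52.11799467 -13.81950367]
```

Emit:
{"name": "play_rows", "arguments": {"motion": [[[0, 1.5, 0, 0, 0, 0], [0, 3, 0, 0, 0, 0], [0, 4.5, 0, 0, 0, 0], [0, 6, 0, 0, 0, 0], [0, 7.5, 0, 0, 0, 0]]]}}

```text
time: 17.65
tool_pos: [574.8, 31.3, 164.0]
tcp_rot: [180.0, 0.0, 102.7]
ft_force: [-6.1, -0.6, 4.0]
finger_gap: -0.2
grip_force: 2.8
```

Emit:
{"name": "play_rows", "arguments": {"motion": [[[0, 1.2, 0, 0, 0, 0], [0, 2.5, 0.2, 0, 0, 0], [0, 3.7, 0.6, 0, 0, 0], [0, 5, 1.1, 0, 0, 0], [0, 6.2, 1.6, 0, 0, 0]]]}}

```text
time: 18.15
tool_pos: [635.9, 45.1, 147.6]
tcp_rot: [179.9, 0.0, 102.7]
ft_force: [-0.7, 0.3, 0.4]
finger_gap: -0.0
grip_force: 0.0
```

Emit:
{"name": "play_rows", "arguments": {"motion": [[[0, 1, 0.5, 0, 0, 0], [0, 1.5, 0.8, 0, 0, 0], [0, 1.5, 0.8, 0, 0, 0]]]}}

```text
time: 18.45
tool_pos: [649.1, 48.6, 138.0]
tcp_rot: [-180.0, -0.0, 102.7]
ft_force: [-0.4, -0.9, -0.0]
finger_gap: -0.3
grip_force: 0.0
```

Pushed through and the force dropped, so the lever has snapped over. Retreat up and look.

Emit:
{"name": "play_rows", "arguments": {"motion": [[[0, -1, -3, 0, 0, 0], [0, -3, -7, 0, 0, 0], [0, -7, -11, 0, 0, 0], [0, -11, -12, 0, 0, 0], [0, -15, -12, 0, 0, 0]]]}}

```text
time: 18.95
tool_pos: [502.3, 15.2, 262.4]
tcp_rot: [179.6, 0.1, 102.7]
ft_force: [0.7, 0.1, 0.2]
finger_gap: 0.0
grip_force: 0.0
```

Emit:
{"name": "play_rows", "arguments": {"motion": [[[0, -4, 0, 0, 0, 0], [0, -8, 0, 0, 0, 0], [0, -8, 0, 0, 0, 0], [0, -8, 0, 0, 0, 0]]]}}

```text
time: 19.35
tool_pos: [424.1, -2.1, 259.2]
tcp_rot: [179.8, 0.1, 102.6]
ft_force: [-0.4, 0.1, -0.4]
finger_gap: -0.0
grip_force: 0.0
```

Run:
```python
from bench import optics,sensors
import pickle;from h import *
st=sensors.sense();w=optics.snapshot("scene");v=optics.snapshot("top")
print(st["tool_pos"],st["ft_force"],st["time"])
a=cv2.resize(w["pixels"][130:290,180:400],(550,400),interpolation=cv2.INTER_CUBIC)
b=cv2.resize(v["pixels"][150:310,240:340+0],(250,400),interpolation=cv2.INTER_CUBIC)
cv2.imwrite("pics/s6.png",np.hstack([a,b])[:,:,::-1])
```

```text
[424.10213601  -2.08924124 259.20830068] [-0.44422118  0.05344414 -0.4296438 ] 19.35
```

View pics/s6.png

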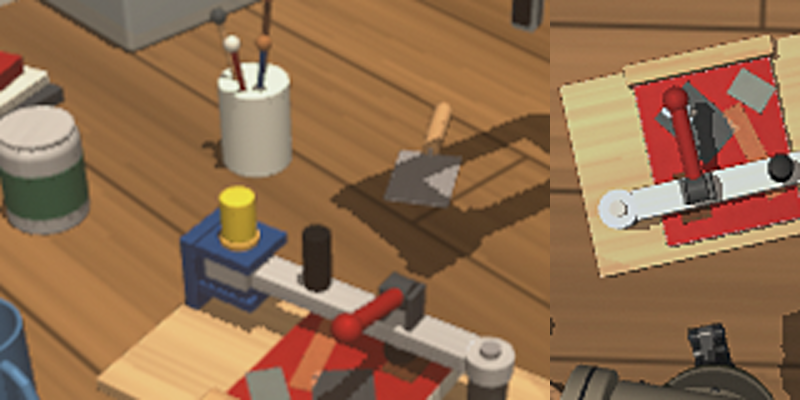

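The lever lies down on the far side with its ball at crop (347,326). The pin's collar is seated on the bracket, and the jar and tin are untouched. Handing in.

```bash
python3 -c "
from bench import job
print(job.hand_in())"
```

```text
the job is handed in; nothing more can be done
None
```

The job is done and handed in at about 19 s: the bar is shut, the pin is home with its collar on the bracket, the cam lever has snapped over and stays down, and the jar and tin were not moved.

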